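# Clip the strip caddy onto the console eye

### The arm

A 7-joint arm with a two-finger parallel gripper is mounted at the origin on the work surface. World frame = base frame: x ahead of the robot, y to its left, z up, the work surface at z = 0. Lengths are in m, angles in rad, forces in N, time in s.
With the tool pointing down it reaches from about 0.4 to 0.85 m from the base axis. Payload 4.5 kg.
Tool frame: the origin (TCP) lies at the very end of the fingers, on their centre line; the grasp point (between the pads) lies 19 mm behind it (arm.grip_depth is the distance from the TCP to the grasp point, in m); z points along the fingers, y is the line along which they close (so a half turn about z gives the same grasp; the last joint's range is limited). The gripper opens to 85 mm and grips with 20 to 120 N. Pads are 22 mm wide; open, the fingers measure 114 mm over their backs; the gripper's body (76 mm by 85 mm) begins 54 mm behind the grasp point. The pads swing forward as they close: fully open they stand 13 mm farther back than shut.
Start: joints at [-1.298, 0.689, -0.195, 1.565, 0.157, 0.902, -0.215], TCP at [0.148, 0.607, 0.231] pointing down, gripper open.
Joint ranges: [-3.01, 3.01], [-0.46, 2.08], [-1.47, 1.51], [0.13, 2.56], [-1, 4.14], [0.04, 2.09], [-2.66, 2.66]. Speed limits (rad/s): [2.57, 2.57, 3.14, 3.14, 3.14, 3.14, 3.14].

### API

Orientations are given as a 3x3 rotation matrix whose columns are the frame's x, y, z axes.
In Python, from station import arm gives the robot as it stands. The module is installed in compiled form; this text tells all that it offers.
- The arm moves only by the tool step_arm, never from a script. Its argument "rows" is a list that holds one entry, the list of rows, each a list of 7 numbers: the opening, from 0 (shut) to 1 (fully open), then the shift along the tool's x, y, z as a fraction of full scale, then the turn, a rotation vector about the tool's x, y, z as a fraction of full scale. In form: [[[fingers, tx, ty, tz, rx, ry, rz], ...]]. A call has 1 to 10 rows; each row is the pose to reach, as a shift and turn from the pose commanded when the call began, along the tool's axes at that moment, turning the shorter way round; what a row does not reach only later rows make up. Full scale, the value 1, is 0.3 m for a shift and 2 pi rad for a turn. A row lasts 1/8 s, in which the tool goes at most 62.5 mm and 10.7 degrees, less where a joint would pass 70% of its speed; a pose out of reach is approached as far as the arm can. A call with a number of a shift or a turn outside -1 to 1 is refused whole. A call with a gripper value outside its range is refused whole. The fingers move at their own pace and stop on an object; "squeeze" is the grip in N (left out, the last holds). Time passes only in rows, so rows that repeat a pose let the fingers close. It gives the time, the measured TCP pose, the force, the opening and the grip force at its end, in the units of the state.
- arm.sense(): the state, without advancing time (a new reading comes with each control period).
- arm.read_camera(name): name is "scene" or "top"; returns the picture (480x640x3 uint8, red, green, blue); there is no depth.
- arm.calibration(name): a dict with "mtx" (3x3 intrinsics, pixels), "R" (3x3) and "t" (3): a world point X has camera coordinates R X + t. Camera axes: x right, y down, z forward; pixel columns grow to the right and rows downward; lengths in m; the calibration is good to about 2 mm. A picture is of the moment at which its call begins. calibration takes no time and is no camera call.
- arm.sign_off(): hands the job in; it is judged then, once.
The state is a dict: "t": time; "joint_positions": joint angles; "joint_vel": joint speeds; "tau": joint torques, N m; "eef_pos": TCP position; "tool_rot": TCP orientation; "contact_force": force on the tool from outside, world axes, zero at the start; "torque": the same for the moment, N m; "gripper_width": finger opening in m; "finger_force": force on a finger pad.
Only numpy, scipy, OpenCV 4.12 (cv2) and the standard library are available. Lean on these libraries where they do the work, as an engineer would, in place of code of your own. Each camera call takes 0.05 s, during which the arm holds its last target. There are 200 camera calls.

### The job

Lift the hanging strip caddy off the open hook on the console's rail by its black grip and, keeping it level and up at rail height (do not set it down), press the sprung gate of its snap hook onto the closed steel eye elsewhere on the rail until the eye passes inside and the gate springs shut behind it. Let go and leave the caddy hanging from the eye, level and still, without disturbing the other things on the console.

Things in the scene. Friction and masses are not known exactly. Their poses are not given: they have to be found in the camera images.
- caddy_grip (a point): Centre of the caddy's grip, a black block 42 mm long (x), 14 mm wide (y), 22 mm high, sticking out of the closed back of its snap hook towards the robot; pinch it across y. Caddy axes: z up, +x from grip to gate (away from the robot). The caddy (about 0.2 kg) hangs freely; the grip then is 22 mm below the bar's centre and 45 mm on the robot's side. Tray rim 65 mm below.
- caddy_bow (a point): Point inside the caddy's aluminium snap hook, under the apex of its V-shaped bow; 45 mm in +x, 26 mm in +z from caddy_grip, same axes. Hook inside: x -15 to +15 mm, z 0 to -44 mm from here; flat bar 14 mm wide in y, 6 mm thick; its metal reaches 8 mm above. A bar it hangs on has its centre 4.5 mm below this point. On the +x side the nose ends at z -15 mm; the gate closes the gap below.
- caddy_opening (a point): Where a bar should meet the gate: outer face of the shut gate, 15 mm in +x and 25 mm below caddy_bow, same axes. Bring an eye bar's centre to this height (within 4 mm), move the caddy in +x until the bar's centre is 3 mm on the +x side of caddy_bow, then lower the caddy 21 mm: the bar slides up off the gate into the bow and the gate springs shut. The nose is 6 mm thick (x 15 to 21 mm).
- caddy_tray (a point): Middle of the underside of the caddy's cream plastic tray (84 x 110 x 22 mm), 115 mm below and 8 mm in +x of caddy_bow, joined to the hook by a flat stem; same axes.
- gate (a joint): Sprung gate of the caddy's snap hook (rad): 0 shut against the nose, up to 0.9 swung inwards. Steel strip 31 mm long hinged at the foot of the opening (12 mm in +x and 43 mm below caddy_bow). It opens inwards only, so a bar can enter but not leave through it. A bar presses it in with about 2 to 5 N.
- eye_bar (a point): Middle of the front bar of the closed steel eye, the target: a level rectangular loop of 8 mm round bar standing out from the rail towards the robot. Front bar along y, 240 mm above the work surface, 46 mm free between the side arms, which run 39 mm back to the mounting plate; open above and below. Axes: y along the rail, +x away from the robot, z up.
- hook_bar (a point): Point on the 8 mm bar of the open hook where the caddy starts (it hangs 3 mm to -y of here), 240 mm up; axes as the eye's. The bar leaves the rail 18 mm to -y, runs along +y through here, and ends in an upturned tip at y +21 mm, whose top is 13 mm above the bar's centre line. To free the caddy: raise it 20 mm, slide it 40 mm to +y, draw it back at least 70 mm towards the robot.
- console: Grey sloping console, fixed; origin at table level under the line of the bars; x away from the robot, y along the rail. Its aluminium rail (600 mm long, 45 mm beyond the bars' line) has three fittings about 160 mm apart in any order: eye, open hook, and a fixed black handset 44 mm wide that stays within 5 mm in front of the bars' line. Face height: 42 mm at x -120 mm, 62 mm at x 0.
- lamp_edge (a point): Middle of the lower front edge of the grey strip lamp (590 mm long in y, 18 mm deep, 25 mm high) that runs above the fittings: 288 mm above the work surface, 24 mm on the robot's side of the bars' line; axes as the console's. A wide gripper pointing straight down at the grip would strike it: tilt the tool 25 to 40 degrees, its body leaning back towards the robot.
- caddy: The strip caddy as a whole; same place and axes as caddy_bow.
- microphone: Black desk microphone standing on the sloping face, 84 mm high, base 76 mm across; origin under the base. Leave alone.
- stapler: Chrome stapler, 140 x 35 x 40 mm, on the sloping face; origin under its middle. Leave alone.
- ashtray: Green glass ashtray, 100 mm across, 30 mm high, on the sloping face; origin under its middle. Leave alone.
- holder_a: Cream plastic strip holder, 130 x 28 x 15 mm, lying on the sloping face; origin under its middle. Leave alone.
- holder_b: Second strip holder, same kind. Leave alone.
- holder_c: Third strip holder, same kind. Leave alone.
There are look-alikes about, which are no part of the job. Of the things like the caddy, leave any that is purple or turquoise; of the rest the smaller one is meant.

How it is judged:
By the outcome, as a careful person would: the job done as asked, in the order asked, and still so for the second after the job is handed in, with the robot touching nothing.
It also fails if it takes over 54 s, if anything falls off the work surface, if the arm or the gripper's body presses on something with over 40 N, if the wrist force passes 120 N, or if a joint passes its speed limit or range.

## Working session

There is one attempt and no reset: what is moved stays moved. The work goes in short steps, Python scripts to look and compute and a tool call to move; the robot and the scene stay as the last step left them, time stands still between calls to the robot, and variables do not carry over. Pictures are saved under pics/ and viewed, at most 12 in all, crops included, and the job is handed in when it is done.

Besides the shell and the picture viewer there is one more tool, called after "Call:" as name([rows], argument=value, ...), one row to a line, values as JSON. step_arm: Moves the arm, as the interface text tells. Shift numbers are shares of 0.3 m and turn numbers shares of 2 pi rad, none past 1 either way. Its arguments: {"type":"object","properties":{"rows":{"type":"array","items":{"type":"array","items":{"type":"array","items":{"type":"number"}}}},"squeeze":{"type":"number"}},"required":["rows"]}

```bash
mkdir -p pics
python3 - <<'E'
from station import arm
import cv2,numpy as np
np.set_printoptions(precision=4,suppress=True)
for n in("scene","top"):
    cv2.imwrite(f"pics/{n}0.png",arm.read_camera(n)[:,:,::-1])
    c=arm.calibration(n);print(n,c['mtx'],c['R'],c['t'],-np.array(c['R']).T@np.array(c['t']))
s=arm.sense();print(s['t'],s['eef_pos'],s['tool_rot'],s['gripper_width'],arm.grip_depth)
E
```

```text
scene [[447.4145   0.     326.7001]
 [  0.     447.4145 245.2857]
 [  0.       0.       1.    ]] [[-0.1401  0.9901  0.0049]
 [ 0.5701  0.0847 -0.8172]
 [-0.8095 -0.1117 -0.5763]] [ 0.1545 -0.113   1.53  ] [1.3247 0.0275 0.7887]
top [[453.745    0.     320.7651]
 [  0.     453.745  238.5908]
 [  0.       0.       1.    ]] [[-0.0149 -0.9999 -0.0067]
 [-0.9984  0.0152 -0.0545]
 [ 0.0546  0.0059 -0.9985]] [-0.1007  0.4807  1.2037] [ 0.4128 -0.1151  1.2274]
0.1 [0.1477 0.6067 0.2305] [[-0.9716  0.2365 -0.0003]
 [ 0.2365  0.9716 -0.0017]
 [-0.0001 -0.0017 -1.    ]] 0.08520892965921399 0.0187
```

View pics/scene0.png

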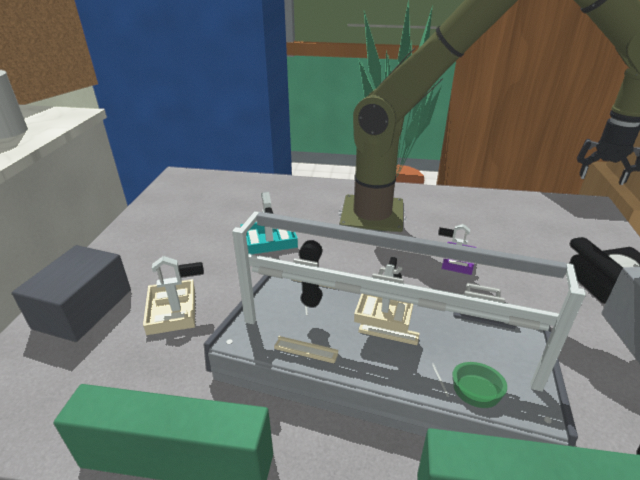

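View pics/top0.png

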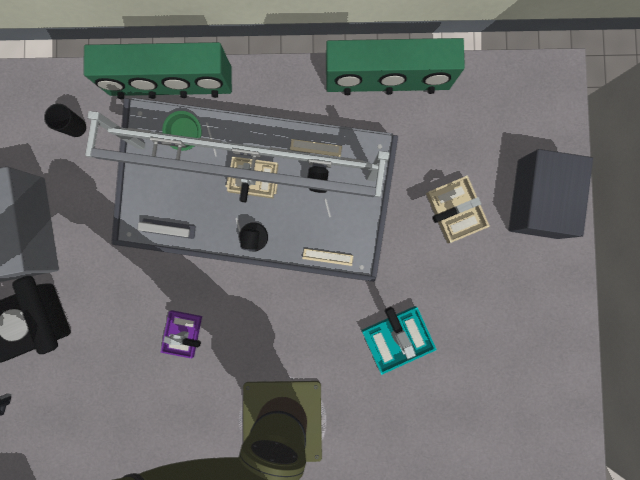

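Caddy (cream, on the middle hook) is at about (245,180) in top and (390,300) in scene. The handset is at (318,178) in top, so the eye should be on the left (+y) side. I'll zoom in to check.

Run:
```python
import cv2,numpy as np
a=cv2.imread("pics/scene0.png")[215:345,330:530];b=cv2.imread("pics/top0.png")[110:210,110:310]
cv2.imwrite("pics/cs.png",cv2.resize(a,None,fx=4,fy=4,interpolation=cv2.INTER_CUBIC))
cv2.imwrite("pics/ct.png",cv2.resize(b,None,fx=4,fy=4,interpolation=cv2.INTER_CUBIC))
```

```text
(no output)
```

View pics/cs.png

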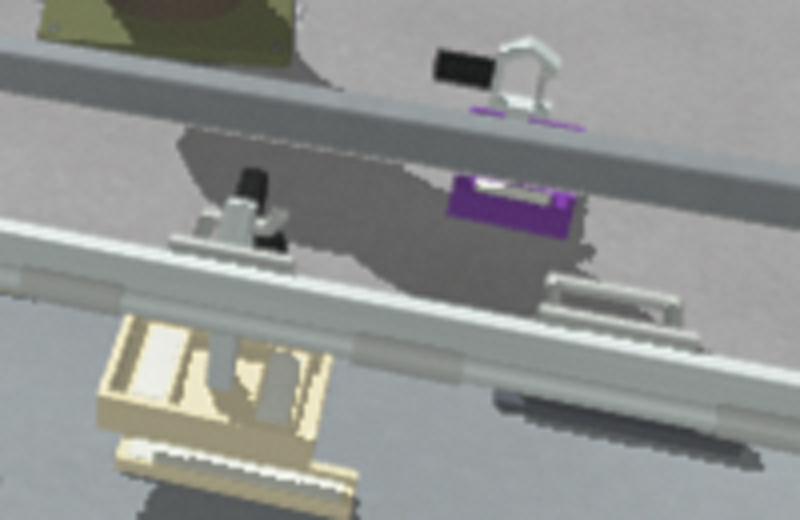

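View pics/ct.png

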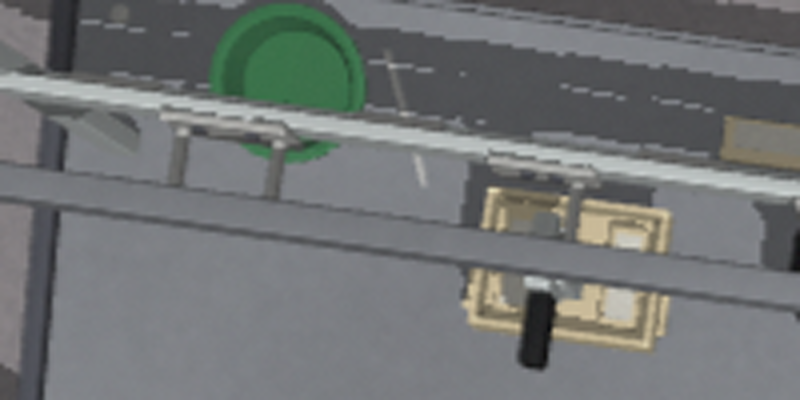

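Close up, the eye's front bar runs (467,284)–(501,290) in the scene image, with its middle at about (483.7,286.8). The grip's top face centre is at about (244.2,192) in top. The lamp's lower front edge passes through (110,160) and (310,186.7).

```bash
cat > h.py <<'E'
from station import arm
import numpy as np, cv2
np.set_printoptions(precision=4,suppress=True)
def ray(n,px,z):
    c=arm.calibration(n);R,t=np.array(c['R']),np.array(c['t']);o=-R.T@t
    d=R.T@np.linalg.inv(c['mtx'])@np.array([px[0],px[1],1.]);return o+d*(z-o[2])/d[2]
def proj(n,X):
    c=arm.calibration(n);v=np.array(c['mtx'])@(np.array(c['R'])@X+np.array(c['t']));return v[:2]/v[2]
E
python3 - <<'E'
from h import *
a,b=ray("top",(110,160),.288),ray("top",(310,186.7),.288)
print("lamp",a,b,"yaw of y-axis",np.arctan2(-(a-b)[0],(a-b)[1]))
im=cv2.imread("pics/top0.png");hsv=im.max(2)
m=(hsv[185:206,236:252]<45).astype(np.uint8)
n,l,st,ce=cv2.connectedComponentsWithStats(m);i=1+st[1:,4].argmax();print(st[i],ce[i]+[236,185])
r=cv2.minAreaRect(np.argwhere(l==i)[:,::-1].astype(np.float32));print(r)
g=ray("top",ce[i]+[236,185],.226);print("grip from top",g)
for p in [(467,284),(500.7,290),(483.7,286.8)]: print("eye",ray("scene",p,.242))
# grip ends (top) & bow apex from scene crop (237,205)
print("gripends",ray("top",(243.5,201.5),.229),ray("top",(244.5,182.5),.229))
print("hookmid front (scene)",ray("scene",(330+62,215+50),.249))
# holder z for yaw
E
```

```text
lamp [0.6361 0.3305 0.288 ] [ 0.5729 -0.0887  0.288 ] yaw of y-axis -0.14969172911079803
[  4   0   9  17 105] [243.9524 192.8095]
((7.945945739746094, 7.824324607849121), (6.411561012268066, 16.76869773864746), 9.462321281433105)
grip from top [0.5721 0.0602 0.226 ]
eye [0.6436 0.2021 0.242 ]
eye [0.6522 0.2624 0.242 ]
eye [0.6474 0.2323 0.242 ]
gripends [0.5523 0.0608 0.229 ] [0.5947 0.0583 0.229 ]
hookmid front (scene) [0.6144 0.0598 0.249 ]
```

```bash
cat >> h.py <<'E'
from scipy.spatial.transform import Rotation as Ro
YAW=-0.145
def axes(yaw=YAW): return np.array([np.cos(yaw),np.sin(yaw),0]),np.array([-np.sin(yaw),np.cos(yaw),0])
def tool(tilt,yaw=YAW):
    xc,yc=axes(yaw);z=np.sin(tilt)*xc-np.cos(tilt)*np.array([0,0,1.]);return np.c_[np.cross(yc,z),yc,z]
def move(G,tilt=np.radians(35),back=0.,yaw=YAW):
    """fractions that bring the grasp point to G less 'back' along the tool"""
    s=arm.sense();R0=np.array(s['tool_rot']);R=tool(tilt,yaw);p=G+R[:,2]*(arm.grip_depth-back)
    return np.r_[R0.T@(p-s['eef_pos'])/.3,Ro.from_matrix(R0.T@R).as_rotvec()/(2*np.pi)]
E
python3 - <<'E'
from h import *
G=np.array([.573,.060,.2185])
print("eye top chk",ray("top",(167,148.7),.24),"mic",ray("top",(253,236),.12))
up=np.array([0,0,.13]);print("up",up/.3)
m=move(G,back=.11);print(m,m[:3]*.3)
E
```

```text
eye top chk [0.6707 0.2273 0.24  ] mic [0.4822 0.0572 0.12  ]
up [0.     0.     0.4333]
[-1.6345 -1.4521 -0.2065 -0.0048 -0.0971 -0.0144] [-0.4903 -0.4356 -0.0619]
```

Call:
step_arm([
  [[1,0,0,-0.2,0,0,0],[1,0,0,-0.35,0,0,0],[1,-0.15,-0.14,-0.35,0,-0.02,0],[1,-0.3,-0.28,-0.35,0,-0.04,-0.005],[1,-0.45,-0.42,-0.35,0,-0.06,-0.01],[1,-0.6,-0.56,-0.35,0,-0.08,-0.0144],[1,-0.75,-0.7,-0.35,-0.0048,-0.0971,-0.0144],[1,-0.85,-0.8,-0.35,-0.0048,-0.0971,-0.0144],[1,-0.85,-0.8,-0.35,-0.0048,-0.0971,-0.0144]],
])

```text
t: 1.23
eef_pos: [0.3397, 0.3094, 0.3362]
tool_rot: [[-0.81, 0.15, 0.567], [0.122, 0.989, -0.087], [-0.574, -0.002, -0.819]]
contact_force: [-0.6, 1.0, 0.1]
gripper_width: 0.0853
finger_force: 0.0
```

Run:
```python
from h import *
G=np.array([.573,.060,.2185])
s=arm.sense();print(s['t'],s['eef_pos'],s['joint_positions'])
m=move(G,back=.11);print(m,m[:3]*.3)
```

```text
1.225 [0.3397 0.3094 0.3362] [-1.3725  0.2945  0.1284  2.2168  0.9067  0.7466 -0.5507]
[-0.506  -0.7063  0.5304 -0.0007  0.     -0.0005] [-0.1518 -0.2119  0.1591]
```

Call:
step_arm([
  [[1,-0.1,-0.14,0.106,0,0,0],[1,-0.2,-0.28,0.212,0,0,0],[1,-0.3,-0.42,0.318,0,0,0],[1,-0.4,-0.56,0.424,0,0,0],[1,-0.506,-0.706,0.53,0,0,0],[1,-0.506,-0.706,0.53,0,0,0],[1,-0.506,-0.706,0.53,0,0,0]],
])

```text
t: 2.1
eef_pos: [0.5224, 0.0724, 0.2926]
tool_rot: [[-0.81, 0.147, 0.568], [0.121, 0.989, -0.083], [-0.574, 0.002, -0.819]]
contact_force: [-0.2, 0.2, -0.7]
gripper_width: 0.0853
finger_force: 0.0
```

Run:
```python
from h import *
s=arm.sense();print(s['t'],s['eef_pos'],s['joint_positions'])
t=arm.read_camera("top")[:,:,::-1];c=arm.read_camera("scene")[:,:,::-1]
cv2.imwrite("pics/v1.png",np.vstack([cv2.resize(t[130:230,170:330],(800,500)) [:300*1],cv2.resize(c[220:340,340:540],(500,300)) [:, :].copy() if 0 else cv2.copyMakeBorder(cv2.resize(c[220:340,340:540],(500,300)),0,0,0,300,0)]))
G=np.array([.573,.060,.2185])
print("proj grip",proj("top",G),proj("top",G+[0,0,.011]))
m=move(G);print(m,m[:3]*.3)
```

```text
2.1 [0.5224 0.0724 0.2926] [-0.6136  0.3644  0.2694  2.347   2.0091  0.2213 -0.9278]
proj grip [244.631  192.9429] [243.7668 192.1744]
[-0.0038 -0.0249  0.3661  0.0005 -0.0001  0.    ] [-0.0011 -0.0075  0.1098]
```

View pics/v1.png

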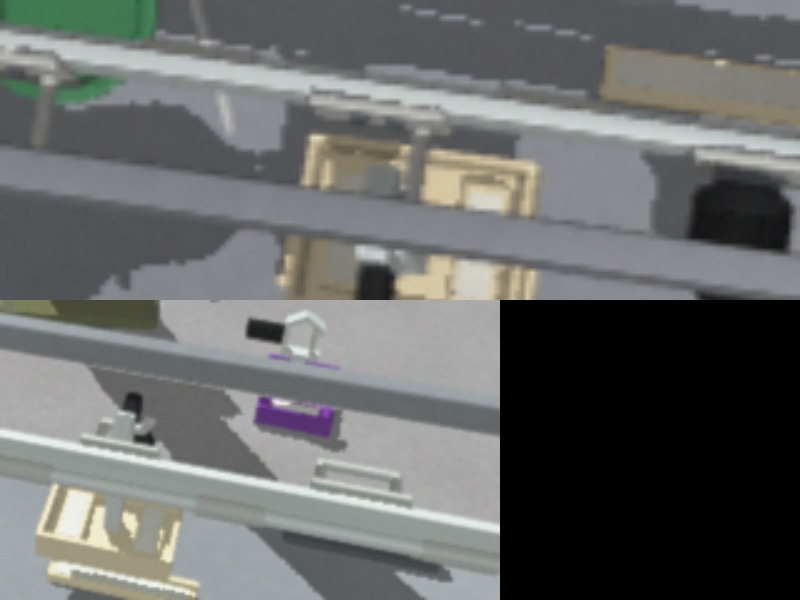

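Top: the grip is directly behind the lamp, with its top at column ~245 as predicted. Advancing along the tool axis now.

Call:
step_arm([
  [[0.6,-0.004,-0.025,0.1,0,0,0],[0.6,-0.004,-0.025,0.18,0,0,0],[0.6,-0.004,-0.025,0.25,0,0,0],[0.6,-0.004,-0.025,0.31,0,0,0],[0.6,-0.004,-0.025,0.35,0,0,0],[0.6,-0.004,-0.025,0.366,0,0,0],[0.6,-0.004,-0.025,0.366,0,0,0]],
])

```text
t: 3.08
eef_pos: [0.5836, 0.0572, 0.2035]
tool_rot: [[-0.811, 0.143, 0.568], [0.118, 0.99, -0.081], [-0.573, 0.002, -0.819]]
contact_force: [0.1, 0.8, 0.1]
gripper_width: 0.0511
finger_force: 0.0
```

Run:
```python
from h import *
s=arm.sense();print(s['t'],s['eef_pos'],s['joint_positions'])
t=arm.read_camera("top")[:,:,::-1];c=arm.read_camera("scene")[:,:,::-1]
f=lambda a:cv2.resize(a,None,fx=5,fy=5,interpolation=cv2.INTER_CUBIC)
cv2.imwrite("pics/v2.png",np.hstack([f(t[150:250,205:285]),f(c[210:310,350:430])]))
m=move(np.array([.573,.060,.2185]));print(m,m[:3]*.3)
```

```text
3.075 [0.5836 0.0572 0.2035] [-0.2723  0.5996 -0.0795  2.2983  2.3505  0.4371 -1.2099]
[ 0.0017  0.0048  0.0017  0.0003  0.     -0.0001] [0.0005 0.0015 0.0005]
```

View pics/v2.png

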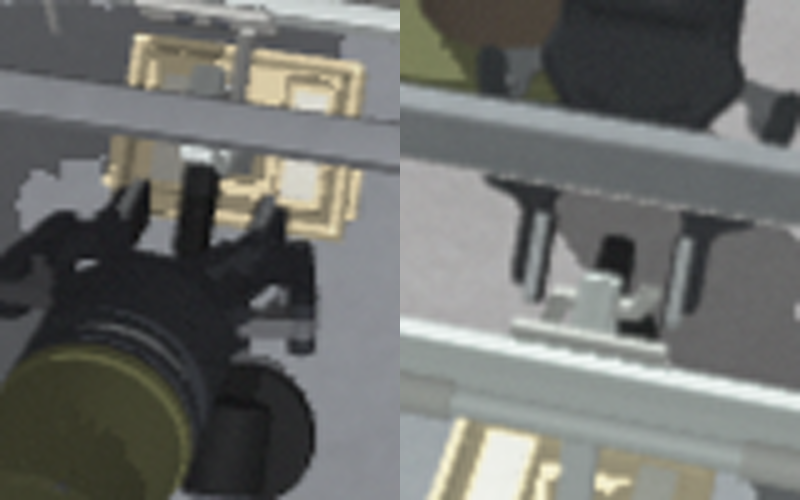

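The fingers straddle the black grip, roughly centred: grip at (195,210) in the left panel and (615,260) in the right. Closing.

Call:
step_arm([
  [[0.3,0,0,0,0,0,0],[0.2,0,0,0,0,0,0],[0.1,0,0,0,0,0,0],[0,0,0,0,0,0,0],[0,0,0,0,0,0,0],[0,0,0,0,0,0,0],[0,0,0,0,0,0,0],[0,0,0,0,0,0,0]],
], squeeze=70)

```text
t: 4.18
eef_pos: [0.5838, 0.057, 0.2036]
tool_rot: [[-0.81, 0.144, 0.568], [0.119, 0.99, -0.081], [-0.574, 0.002, -0.819]]
contact_force: [-3.5, 2.3, 5.0]
gripper_width: 0.0131
finger_force: 69.1
```

Run:
```python
from h import *
s=arm.sense();R0=np.array(s['tool_rot']);x,y=axes();z=np.array([0,0,1.])
print(s['eef_pos'],s['contact_force'],s['torque'],s['gripper_width'])
for n,d in(("up20",z*.021),("y40",z*.021+y*.042),("back85",z*.021+y*.042-x*.085)):print(n,R0.T@d/.3)
```

```text
[0.5838 0.057  0.2036] [-3.5313  2.3127  4.9548] [0.2687 0.2706 0.2223] 0.013130437691324095
up20 [-0.0401  0.0001 -0.0573]
y40 [-0.0401  0.1401 -0.0571]
back85 [ 0.192   0.1403 -0.2196]
```

Call:
step_arm([
  [[0,-0.013,0,-0.019,0,0,0],[0,-0.027,0,-0.038,0,0,0],[0,-0.04,0,-0.0573,0,0,0],[0,-0.04,0,-0.0573,0,0,0],[0,-0.04,0,-0.0573,0,0,0]],
])

```text
t: 4.8
eef_pos: [0.5836, 0.0567, 0.2244]
tool_rot: [[-0.811, 0.144, 0.567], [0.119, 0.99, -0.081], [-0.573, 0.002, -0.819]]
contact_force: [0.2, 0.3, -2.1]
gripper_width: 0.013
finger_force: 68.2
```

Run:
```python
from h import *
s=arm.sense()
print(s['eef_pos'],s['contact_force'],s['torque'])
t=arm.read_camera("top")[:,:,::-1];c=arm.read_camera("scene")[:,:,::-1]
f=lambda a:cv2.resize(a,None,fx=5,fy=5,interpolation=cv2.INTER_CUBIC)
cv2.imwrite("pics/v3.png",np.hstack([f(t[140:240,205:285]),f(c[210:310,350:430])]))
R0=np.array(s['tool_rot']);x,y=axes()
for d in(y*.042,y*.042-x*.085):print(R0.T@d/.3)
```

```text
[0.5836 0.0567 0.2244] [ 0.2156  0.3162 -2.0695] [ 0.1146  0.9939 -0.0369]
[0.0001 0.14   0.0002]
[ 0.2323  0.1401 -0.1622]
```

View pics/v3.png

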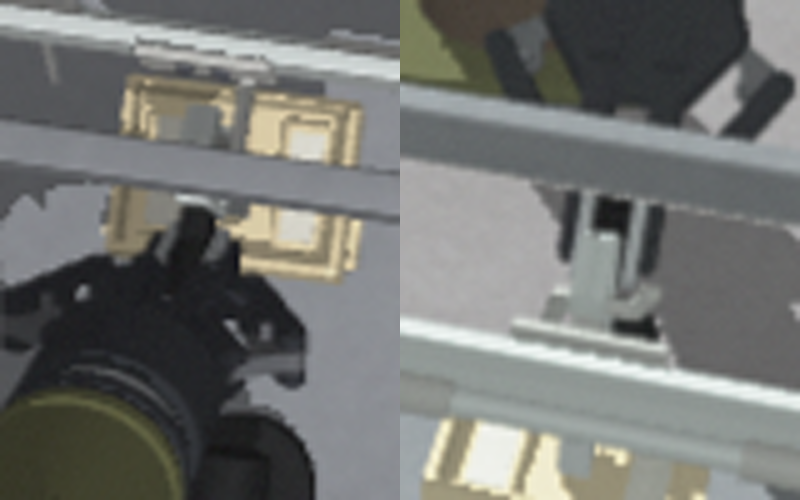

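Caddy lifted about 21 mm and carried (−2 N), hanging level. Sliding to +y, then back.

Call:
step_arm([
  [[0,0,0.035,0,0,0,0],[0,0,0.07,0,0,0,0],[0,0,0.105,0,0,0,0],[0,0,0.14,0,0,0,0],[0,0,0.14,0,0,0,0],[0,0.058,0.14,-0.0405,0,0,0],[0,0.116,0.14,-0.081,0,0,0],[0,0.174,0.14,-0.1215,0,0,0],[0,0.232,0.14,-0.162,0,0,0],[0,0.232,0.14,-0.162,0,0,0]],
])

```text
t: 6.15
eef_pos: [0.5045, 0.1102, 0.2242]
tool_rot: [[-0.812, 0.143, 0.566], [0.118, 0.99, -0.081], [-0.572, 0.001, -0.82]]
contact_force: [0.4, 0.3, -1.8]
gripper_width: 0.0128
finger_force: 68.3
```

Run:
```python
from h import *
s=arm.sense();p=np.array(s['eef_pos'])
print(p,s['joint_positions'],s['contact_force'],s['torque'])
x,y=axes();H=np.array([.5838,.057,.2036]);E=np.array([.645,.2323,.240])
print("yaw now",np.arctan2(-np.array(s['tool_rot'])[0,1],np.array(s['tool_rot'])[1,1]))
# hang reference: bar point of caddy = H-offset; target y along rail = that of the eye
grip=H-tool(np.radians(35))[:,2]*arm.grip_depth; bar=grip+x*.045
print("bar at hook",bar,"eye rel in console axes",(E-bar)@x,(E-bar)@y)
dy=(E-bar)@y
R0=np.array(s['tool_rot'])
T=H+y*dy+[0,0,.0205]
for xx in(-.055,-.025,-.003):print(xx,R0.T@(T+x*xx-p)/.3)
```

```text
[0.5045 0.1102 0.2242] [-0.5005  0.5154 -0.0649  2.4401  2.1875  0.5048 -1.2701] [ 0.4355  0.2536 -1.7732] [ 0.1398  0.9295 -0.0249]
yaw now -0.14390219015336533
bar at hook [0.6177 0.052  0.2189] eye rel in console axes 0.0009541178708998549 0.182303321997715
-0.055 [-0.0852  0.4704  0.0601]
-0.025 [-0.1672  0.4703  0.1173]
-0.003 [-0.2274  0.4702  0.1593]
```

Call:
step_arm([
  [[0,0,0.08,0,0,0,0],[0,0,0.18,0,0,0,0],[0,0,0.28,0,0,0,0],[0,0,0.38,0,0,0,0],[0,0,0.44,0,0,0,0],[0,0,0.47,0,0,0,0],[0,-0.04,0.47,0.03,0,0,0],[0,-0.085,0.47,0.06,0,0,0],[0,-0.085,0.47,0.06,0,0,0],[0,-0.085,0.47,0.06,0,0,0]],
])

```text
t: 7.4
eef_pos: [0.5568, 0.2454, 0.2243]
tool_rot: [[-0.811, 0.144, 0.567], [0.119, 0.99, -0.081], [-0.573, 0.002, -0.82]]
contact_force: [0.3, 0.2, -2.3]
gripper_width: 0.013
finger_force: 68.6
```

Run:
```python
from h import *
s=arm.sense();p=np.array(s['eef_pos'])
print(p,s['joint_positions'],s['contact_force'],s['torque'])
x,y=axes();H=np.array([.5838,.057,.2036]);R0=np.array(s['tool_rot'])
T=H+y*.1823+[0,0,.0205]
for xx in(-.04,-.03,-.02,-.003):print(xx,R0.T@(T+x*xx-p)/.3)
print("rot",move(p)[3:])
t=arm.read_camera("top")[:,:,::-1];c=arm.read_camera("scene")[:,:,::-1]
cv2.imwrite("pics/v4t.png",t);cv2.imwrite("pics/v4s.png",c)
f=lambda a:cv2.resize(a,None,fx=5,fy=5,interpolation=cv2.INTER_CUBIC)
cv2.imwrite("pics/v4.png",np.hstack([f(t[120:220,135:215]),f(c[230:330,445:525])]))
```

```text
[0.5568 0.2454 0.2243] [-0.8546  0.6066  0.1834  2.1374  1.6001  0.3486 -0.8272] [ 0.2734  0.2421 -2.3024] [ 0.106   0.9902 -0.0078]
-0.04 [-0.0377 -0.0009  0.0273]
-0.03 [-0.065  -0.0009  0.0464]
-0.02 [-0.0923 -0.0009  0.0655]
-0.003 [-0.1388 -0.0009  0.0979]
rot [ 0.0002 -0.0001 -0.0001]
```

View pics/v4.png

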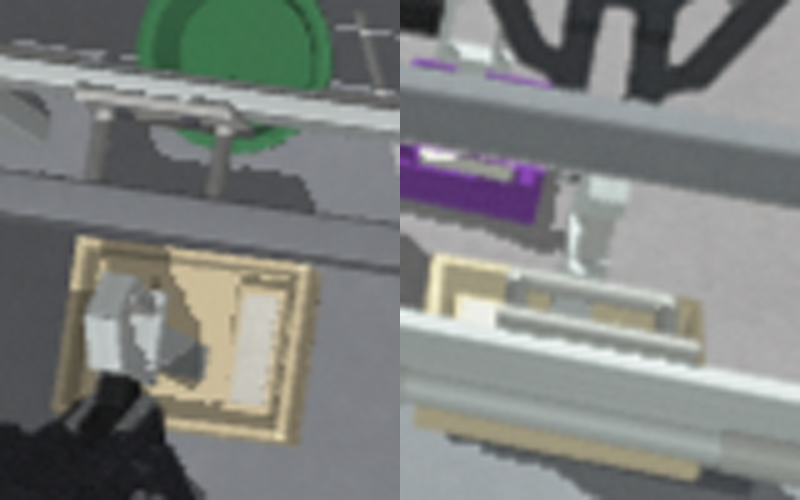

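Left panel: the hook is in line with the eye, whose arms are at crop x 100 and 215, once parallax is allowed for. Right panel: the hook, at x≈590, is centred on the front bar, which spans 510–670. Pressing in.

Call:
step_arm([
  [[0,-0.035,0,0.025,0,0,0],[0,-0.065,0,0.046,0,0,0],[0,-0.08,0,0.056,0,0,0],[0,-0.092,0,0.065,0,0,0],[0,-0.104,0,0.0734,0,0,0],[0,-0.116,0,0.082,0,0,0],[0,-0.116,0,0.082,0,0,0]],
])

```text
t: 8.38
eef_pos: [0.5987, 0.2396, 0.2238]
tool_rot: [[-0.811, 0.144, 0.567], [0.119, 0.99, -0.081], [-0.572, 0.002, -0.82]]
contact_force: [-3.0, 0.8, -1.6]
gripper_width: 0.0131
finger_force: 68.6
```

Run:
```python
from h import *
s=arm.sense();p=np.array(s['eef_pos'])
print(s['t'],p,s['contact_force'],s['torque'])
x,y=axes();H=np.array([.5838,.057,.2036]);R0=np.array(s['tool_rot'])
T=H+y*.1823+[0,0,.0205]
print("now xyz rel",(p-T)@x,(p-T)@y,(p-T)[2])
for xx in(-.003,-.002):print(xx,R0.T@(T+x*xx-p)/.3)
print("down21",R0.T@[0,0,-.021]/.3,"x per mm",R0.T@x*.001/.3)
```

```text
8.375 [0.5987 0.2396 0.2238] [-3.0282  0.8057 -1.5898] [ 0.2375  1.339  -0.0048]
now xyz rel -0.011621190117218391 0.0005085338255289466 -0.0002695989738714655
-0.003 [-0.0241 -0.0017  0.0157]
-0.002 [-0.0268 -0.0017  0.0176]
down21 [ 0.0401 -0.0001  0.0574] x per mm [-0.0027 -0.      0.0019]
```

The gate is being pressed in at about 3 N, as expected. Completing the stroke.

Call:
step_arm([
  [[0,-0.01,-0.001,0.0066,0,0,0],[0,-0.018,-0.001,0.012,0,0,0],[0,-0.024,-0.001,0.0157,0,0,0],[0,-0.024,-0.001,0.0157,0,0,0]],
])

```text
t: 8.88
eef_pos: [0.6075, 0.2378, 0.2242]
tool_rot: [[-0.811, 0.144, 0.567], [0.119, 0.99, -0.081], [-0.573, 0.002, -0.82]]
contact_force: [-2.8, 0.9, -4.2]
gripper_width: 0.0126
finger_force: 68.7
```

Run:
```python
from h import *
s=arm.sense();p=np.array(s['eef_pos'])
print(s['t'],p,s['contact_force'],s['torque'],move(p)[3:])
x,y=axes();H=np.array([.5838,.057,.2036]);R0=np.array(s['tool_rot'])
T=H+y*.1823+[0,0,.0205]
print("now xyz rel",(p-T)@x,(p-T)@y,(p-T)[2])
print("down21",R0.T@[0,0,-.021]/.3)
t=arm.read_camera("top")[:,:,::-1];c=arm.read_camera("scene")[:,:,::-1]
f=lambda a:cv2.resize(a,None,fx=5,fy=5,interpolation=cv2.INTER_CUBIC)
cv2.imwrite("pics/v5.png",np.hstack([f(t[120:220,135:215]),f(c[230:330,445:525])]))
```

```text
8.875 [0.6075 0.2378 0.2242] [-2.823   0.8935 -4.2439] [0.3952 1.7279 0.0174] [ 0.0002 -0.0001 -0.0001]
now xyz rel -0.0026432699740841104 4.504472753674411e-05 0.0001363345134940963
down21 [ 0.0401 -0.0001  0.0574]
```

View pics/v5.png

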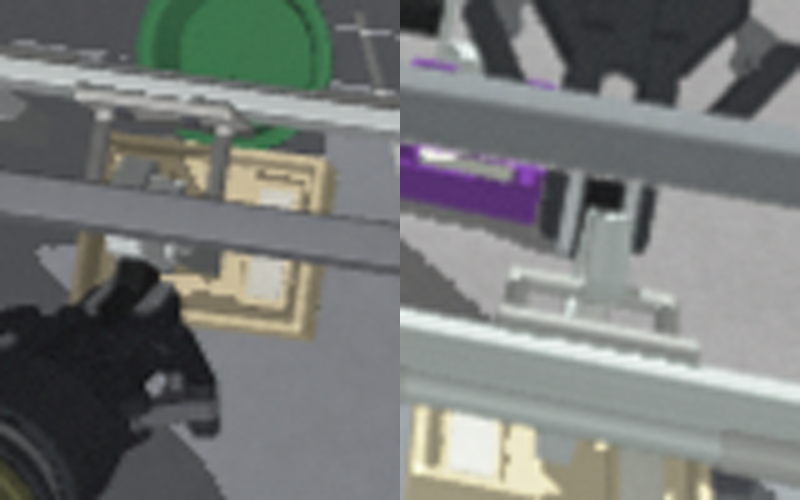

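The nose is now over the eye's front bar: (600,260) in the right panel, inside the loop. Lowering.

Call:
step_arm([
  [[0,0.008,0,0.0115,0,0,0],[0,0.016,0,0.023,0,0,0],[0,0.024,0,0.0345,0,0,0],[0,0.032,0,0.046,0,0,0],[0,0.039,0,0.0555,0,0,0],[0,0.039,0,0.0555,0,0,0],[0,0.039,0,0.0555,0,0,0]],
])

```text
t: 9.85
eef_pos: [0.6093, 0.2373, 0.2054]
tool_rot: [[-0.808, 0.146, 0.57], [0.12, 0.989, -0.082], [-0.576, 0.002, -0.817]]
contact_force: [3.9, 0.1, -0.2]
gripper_width: 0.013
finger_force: 68.8
```

Run:
```python
from h import *
s=arm.sense();p=np.array(s['eef_pos'])
print(s['t'],p,s['contact_force'],s['torque'],move(p)[3:])
x,y=axes();T=np.array([.5838,.057,.2036])+y*.1823;R0=np.array(s['tool_rot'])
print("now xyz rel hang",(p-T)@x,(p-T)@y,(p-T)[2])
```

```text
9.85 [0.6093 0.2373 0.2054] [ 3.8889  0.065  -0.1864] [ 0.0376 -0.0402 -0.0081] [ 0.0001  0.0005 -0.0004]
now xyz rel hang -0.0008360517826895067 -0.00019433003938234823 0.0018153505103035705
```

Call:
step_arm([
  [[0,-0.003,0,0.003,0,0,0],[0,-0.004,0,0.0065,0,0,0],[0,-0.004,0,0.0065,0,0,0],[0,-0.004,0,0.0065,0,0,0]],
])

```text
t: 10.35
eef_pos: [0.6107, 0.2373, 0.2043]
tool_rot: [[-0.809, 0.145, 0.569], [0.12, 0.989, -0.082], [-0.575, 0.002, -0.818]]
contact_force: [0.6, -0.7, 5.9]
gripper_width: 0.0132
finger_force: 69.1
```

Run:
```python
from h import *
s=arm.sense();p=np.array(s['eef_pos'])
print(s['t'],p,s['contact_force'],s['torque'],move(p)[3:])
x,y=axes();T=np.array([.5838,.057,.2036])+y*.1823
print("now xyz rel hang",(p-T)@x,(p-T)@y,(p-T)[2])
t=arm.read_camera("top")[:,:,::-1];c=arm.read_camera("scene")[:,:,::-1]
f=lambda a:cv2.resize(a,None,fx=5,fy=5,interpolation=cv2.INTER_CUBIC)
cv2.imwrite("pics/v6.png",np.hstack([f(t[120:220,135:215]),f(c[230:330,445:525])]))
```

```text
10.35 [0.6107 0.2373 0.2043] [ 0.626  -0.7014  5.8752] [-0.1217 -0.6079 -0.0431] [ 0.0002  0.0003 -0.0003]
now xyz rel hang 0.0005810154362093891 -2.021956476273024e-06 0.0006603978031428648
```

View pics/v6.png

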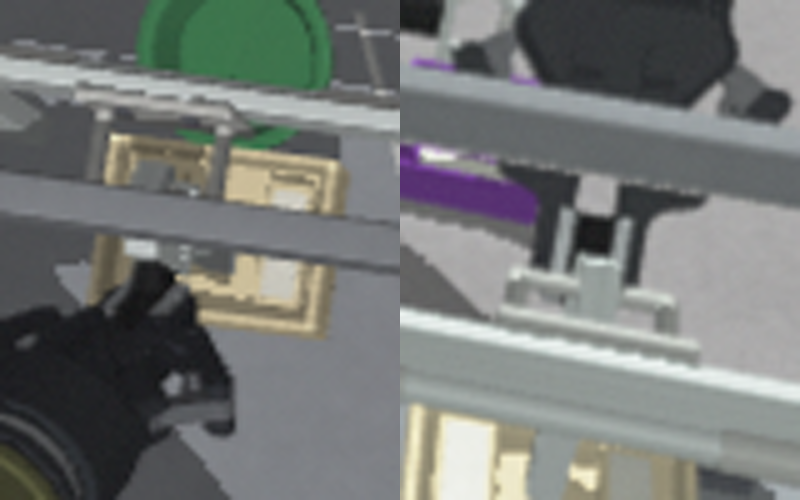

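The caddy is seated: upward support of about 8 N, and the hook is over the bar at (600,290) in the right panel. I'll relieve the load and open gently.

Call:
step_arm([
  [[0,-0.0012,0,-0.0018,0,0,0],[0,-0.0012,0,-0.0018,0,0,0],[0.2,-0.0012,0,-0.0018,0,0,0],[0.25,-0.0012,0,-0.0018,0,0,0],[0.35,-0.0012,0,-0.0018,0,0,0],[0.5,-0.0012,0,-0.0018,0,0,0],[0.6,-0.0012,0,-0.0018,0,0,0],[0.6,-0.0012,0,-0.0018,0,0,0]],
], squeeze=20)

```text
t: 11.45
eef_pos: [0.6096, 0.2375, 0.2039]
tool_rot: [[-0.811, 0.144, 0.567], [0.119, 0.99, -0.081], [-0.573, 0.002, -0.819]]
contact_force: [0.1, 0.3, 0.4]
gripper_width: 0.0514
finger_force: 0.0
```

Call:
step_arm([
  [[0.6,0,0,-0.02,0,0,0],[0.6,0,0,-0.05,0,0,0],[0.6,0,0,-0.1,0,0,0],[0.6,0,0,-0.18,0,0,0],[0.6,0,0,-0.28,0,0,0],[0.6,0,0,-0.4,0,0,0],[0.6,0,0,-0.45,0,0,0],[0.6,0,0,-0.45,0,0,0],[0.6,0,0,-0.45,0,0,0],[0.6,0,0,-0.45,0,0,0]],
])

```text
t: 12.7
eef_pos: [0.5332, 0.248, 0.3137]
tool_rot: [[-0.811, 0.145, 0.567], [0.119, 0.989, -0.083], [-0.573, 0.0, -0.82]]
contact_force: [0.4, -0.2, -1.0]
gripper_width: 0.0515
finger_force: 0.0
```

Call:
step_arm([
  [[0.6,0,0,0,0,0,0],[0.6,0,0,0,0,0,0],[0.6,0,0,0,0,0,0],[0.6,0,0,0,0,0,0],[0.6,0,0,0,0,0,0],[0.6,0,0,0,0,0,0],[0.6,0,0,0,0,0,0],[0.6,0,0,0,0,0,0],[0.6,0,0,0,0,0,0],[0.6,0,0,0,0,0,0]],
])

```text
t: 13.95
eef_pos: [0.533, 0.2485, 0.3145]
tool_rot: [[-0.811, 0.144, 0.568], [0.119, 0.99, -0.081], [-0.573, 0.002, -0.819]]
contact_force: [-0.9, -0.1, -0.3]
gripper_width: 0.0513
finger_force: 0.0
```

Run:
```python
from h import *
s=arm.sense();print(s['t'],s['eef_pos'],s['contact_force'])
t=arm.read_camera("top")[:,:,::-1];c=arm.read_camera("scene")[:,:,::-1]
for k in range(10): c2=arm.read_camera("scene")[:,:,::-1]
print("change",np.abs(c2.astype(int)-c)[220:400,380:560].mean(),(np.abs(c2.astype(int)-c).max(2)>40)[220:400,380:560].sum())
cv2.imwrite("pics/v7.png",np.hstack([cv2.resize(t[110:230,100:300],(400,240)).copy() if 0 else cv2.resize(t[120:220,135:215],(400,500)),cv2.resize(c2[230:330,445:525],(400,500))]))
```

```text
13.95 [0.533  0.2485 0.3145] [-0.8648 -0.118  -0.2749]
change 0.9080761316872428 0
```

View pics/v7.png

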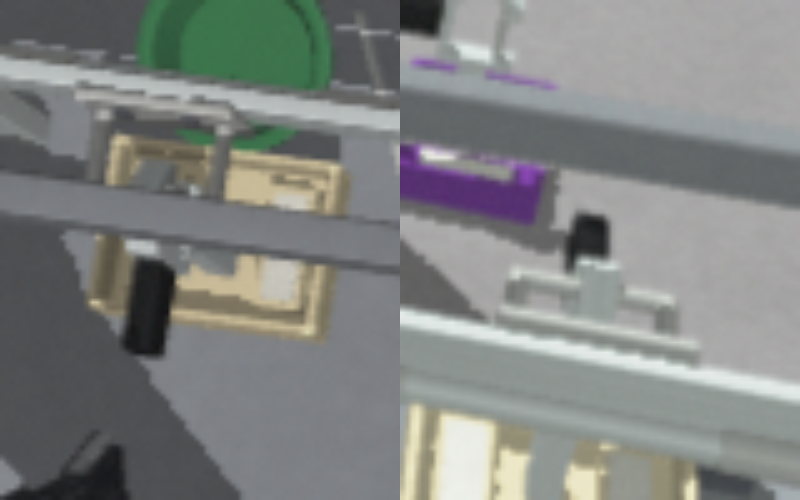

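The caddy hangs level and still from the eye: grip free at (590,240) in the right panel, hook over the bar at (600,290), gripper clear. Handing in.

```bash
python3 -c "
from station import arm
print(arm.sign_off())"
```

```text
the job is handed in; nothing more can be done
None
```

The caddy now hangs level and still from the closed eye with the gripper clear of it, and the job is handed in at about 15 s of the 54 s; I inferred that the gate shut from how the caddy seated, since it isn't visible in the pictures.

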